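Pack the specimen blocks, lock the case and slide it to the posting mat

TASK

Stand every white specimen block upright on the floor of the grey carrying case, seat the blue cover fully on it, and lock the cover by pushing in each of the two orange studs and turning it clockwise a quarter turn until its nose lies over the cover and it stays locked. Then push the locked case along the table, without lifting it, until it lies squarely within the green mat. Leave everything else on the table where it is.

Things in the scene. Friction and masses are not known exactly. Their poses are not given: they have to be found in the camera images.
- case: grey carrying case, loose open box 162 (x) by 262 (y) by 66 mm tall, 0.45 kg empty; origin at the centre of its underside, z up. In the middle a well 150 by 150 mm, floor 5 mm above the underside, side walls 6 mm; at both y ends solid housings 56 long with flat end faces 162 wide and a stud on top, at the start out and unlocked
- stud_a (a point): centre of the top of stud a's orange head, on its turning axis, at the case's -y end (case frame x 0, y -106; z 111 mm when out). Head: upright bar 50 x 16 x 25 tall; pinch its 16 mm sides here. Site x points along the bar to its nose, 38 mm from the axis (tail 12 mm). Keep fingertips within 25 mm below the head's top: the cover's top is 40 mm below it (stud out)
- push_a (a joint): how far stud a is pushed in, m: 0 = sprung out, 0.013 = stop. Spring 5 N at 0, 11 N at 0.010, 13 N at the stop. It turns only while pushed in at least 0.010; once locked it has sprung back and rests at about 0.0055
- turn_a (a joint): clockwise turn (seen from above) of stud a, rad: 0 = unlocked (nose along the case's -x), stop at 1.62. Let go past about 1.4, it rises into its notch and is locked, nose inwards over the cover; let go earlier it stays down, unlocked, and can be turned on. Takes under 0.2 N m
- stud_b (a point): centre of the top of stud b's orange head, on its turning axis, at the case's +y end (case frame x 0, y +106; z 111 mm when out). Head: upright bar 50 x 16 x 25 tall; pinch its 16 mm sides here. Site x points along the bar to its nose, 38 mm from the axis (tail 12 mm). Keep fingertips within 25 mm below the head's top: the cover's top is 40 mm below it (stud out)
- push_b (a joint): how far stud b is pushed in, m: 0 = sprung out, 0.013 = stop. Spring 5 N at 0, 11 N at 0.010, 13 N at the stop. It turns only while pushed in at least 0.010; once locked it has sprung back and rests at about 0.0055
- turn_b (a joint): clockwise turn (seen from above) of stud b, rad: 0 = unlocked (nose along the case's +x), stop at 1.62. Let go past about 1.4, it rises into its notch and is locked, nose inwards over the cover; let go earlier it stays down, unlocked, and can be turned on. Takes under 0.2 N m
- cover: blue cover: plate 158 (x) by 164 (y) by 5 mm on a black plug 142 x 142 x 6 mm that drops into the well with 4 mm to spare all round, its y along the case's y (either way round); 0.16 kg; origin under the plug's centre, z up. On top a black grip bar 16 (x) by 70 (y) by 30 tall, its top 41 mm above the origin. Seated: origin 60 mm above the case's underside. At the start it lies on the table
- mat: green mat with a white outline, flat on the table, fixed, 212 (x) by 312 (y) mm, no thickness to speak of; origin at its centre at table height. The case's long side (y) goes along the mat's y
- block1: white specimen block 60 x 60 x 20 mm with tiny pinned insects and in its middle a square cork grip 20 x 20 mm, its top 52 mm above the underside; 60 g; origin at the centre of its underside, z up, x and y along its sides and the grip's. Three or four blocks are there (None if absent); four fit in the well two by two
- block2: white specimen block 60 x 60 x 20 mm with tiny pinned insects and in its middle a square cork grip 20 x 20 mm, its top 52 mm above the underside; 60 g; origin at the centre of its underside, z up, x and y along its sides and the grip's. Three or four blocks are there (None if absent); four fit in the well two by two
- block3: white specimen block 60 x 60 x 20 mm with tiny pinned insects and in its middle a square cork grip 20 x 20 mm, its top 52 mm above the underside; 60 g; origin at the centre of its underside, z up, x and y along its sides and the grip's. Three or four blocks are there (None if absent); four fit in the well two by two
- block4: white specimen block 60 x 60 x 20 mm with tiny pinned insects and in its middle a square cork grip 20 x 20 mm, its top 52 mm above the underside; 60 g; origin at the centre of its underside, z up, x and y along its sides and the grip's. Three or four blocks are there (None if absent); four fit in the well two by two
- guide: bystander: green-covered field guide 150 x 210 x 15 mm; origin at the centre of its underside; leave it where it is
- jar: bystander: small glass jar, 56 across, 70 tall; origin at the centre of its underside; leave it where it is
- ethanol: bystander: amber bottle, 52 across, 130 tall; origin at the centre of its underside; leave it where it is
- dish: bystander: greenish round dish, 70 across, 14 tall; origin at the centre of its underside; leave it where it is
- forceps: bystander: steel forceps 120 long; origin at the centre of its underside; leave it where it is
- foam: bystander: grey foam block 70 x 70 x 24 mm with red-headed pins; origin at the centre of its underside; leave it where it is
Mind the look-alikes: they are no part of the job. Several things have the shape of the cover; the one meant has the colours described above.

How it is judged:
On the way, in this order (a step that is already met when the one before it is completed fails the run):
1. all specimen blocks stand in the well of the case (x of block1 in the frame of case between -0.05 and 0.05 m and y of block1 in the frame of case between -0.05 and 0.05 m and z of each of block1, block2, block3, block4 in the frame of case below 0.012 m and angle between each of block1, block2, block3, block4's own z axis and vertical below 0.15 rad and x of block2 in the frame of case between -0.05 and 0.05 m and y of block2 in the frame of case between -0.05 and 0.05 m and x of block3 in the frame of case between -0.05 and 0.05 m and y of block3 in the frame of case between -0.05 and 0.05 m and x of block4 in the frame of case between -0.05 and 0.05 m and y of block4 in the frame of case between -0.05 and 0.05 m), for 0.2 s.
2. the cover is seated on the case, with the blocks inside (all of step 1 and x of cover in the frame of case between -0.007 and 0.007 m and y of cover in the frame of case between -0.007 and 0.007 m and z of cover in the frame of case between 0.056 and 0.064 m and angle between the z axis of cover and the z axis of case, either way round below 0.05 rad), for 0.2 s.
3. both studs are locked over the seated cover (all of step 2 and value of joint each of turn_a, turn_b above 1.3 rad and value of joint push_a between 0.003 and 0.008 m and value of joint push_b between 0.003 and 0.008 m), for 0.2 s.
4. the locked case lies on the mat (x of cover in the frame of case between -0.007 and 0.007 m and y of cover in the frame of case between -0.007 and 0.007 m and z of cover in the frame of case between 0.056 and 0.064 m and angle between the z axis of cover and the z axis of case, either way round below 0.05 rad and value of joint each of turn_a, turn_b above 1.3 rad and value of joint push_a between 0.003 and 0.008 m and value of joint push_b between 0.003 and 0.008 m and x of case in the frame of mat between -0.03 and 0.03 m and y of case in the frame of mat between -0.03 and 0.03 m and angle between the x axis of case and the x axis of mat, either way round below 0.2 rad), for 0.2 s.
At the end, for the whole second after the job is handed in: Blocks upright on the case floor; cover seated (7 mm, 0.05 rad); both studs turned over 1.3 rad and sprung back to 3-8 mm; case flat, at rest, within 30 mm in x and y and 0.2 rad of the mat (all of step 1 and all of step 4 and linear speed of each of case, cover below 0.01 m/s and height (world z) of case below 0.006 m and angle between case's own z axis and vertical below 0.05 rad); the robot touches nothing.
It fails at once if a bystander is moved by more than 30 mm (distance of any of guide, jar, ethanol, dish, forceps, foam from where it was at the start of the episode above 0.03 m).
It fails at once if the case is lifted more than 25 mm off the table (height (world z) of case above 0.025 m).
Of block1, block2, block3, block4 only 3 to 4 are there at a start; the rules pass over those that are not, and their reading is None.
At some moment in a run one of block1, block2, block3, block4 may be knocked a few centimetres aside while the robot is not near it.
Once in a run the grip may slacken for a moment while it holds something.
It also fails if it takes over 192 s, if anything falls off the work surface, if the arm or the gripper's body presses on something with over 40 N, if the wrist force passes 120 N, or if a joint passes its speed limit or range.

ROBOT

A 6-joint arm with a two-finger parallel gripper is mounted at the origin on the work surface. World frame = base frame: x ahead of the robot, y to its left, z up, the work surface at z = 0. Lengths are in m, angles in rad, forces in N, time in s.
With the tool pointing down it reaches from about 0.3 to 0.775 m from the base axis. Payload 14.6 kg.
Tool frame: the origin (TCP) lies on the centre line of the jaws, within the pads' length; the fingertips stand 8 mm ahead of it and the grasp point (between the pads) lies 11 mm behind it (r.finger_overhang is the distance from the TCP to the fingertips, in m); z points along the fingers, y is the line along which they close (so a half turn about z gives the same grasp; the last joint's range is limited). The gripper opens to 85 mm and grips with 20 to 120 N. Pads are 22 mm wide; open, the fingers measure 114 mm over their backs; the gripper's body (76 mm by 85 mm) begins 54 mm behind the grasp point. The pads swing forward as they close: fully open they stand 13 mm farther back than shut.
Start: joints at [1.231, 0.3, 1.521, -0, 1.321, -0.067], TCP at [0.148, 0.53, 0.239] pointing down, gripper open.
Joint ranges: [-3.03, 3.03], [-0.79, 2.21], [0.23, 2.52], [-1.04, 4.18], [0, 3.07], [-2.55, 2.55]. Speed limits (rad/s): [2.22, 2.22, 2.57, 3.14, 3.14, 3.14].

INTERFACE

Orientations are given as a rotation vector (axis times angle).
In Python, from station import r gives the robot as it stands. The module is installed in compiled form; this text tells all that it offers.
- The arm moves only by the shell command python3 -m inch 'ROWS' [FORCE]. ROWS is JSON, a list of rows, each an object of numbers: "hand": the closure, from 0 (fully open) to 1 (shut); "tx", "ty", "tz": the shift along the world's x, y, z as a fraction of full scale; "rx", "ry", "rz": the turn, a rotation vector about the world's x, y, z as a fraction of full scale. In form: [{"hand": .., "tx": .., "ty": .., "tz": .., "rx": .., "ry": .., "rz": ..}, ...]. A call has 1 to 10 rows; each row shifts and turns the commanded pose from where the row before left it; what a row does not reach is not made up. Full scale, the value 1, is 0.15 m for a shift and 90 degrees for a turn. A row lasts 1/8 s, in which the tool goes at most 62.5 mm and 10.7 degrees, less where a joint would pass 70% of its speed; a pose out of reach is approached as far as the arm can. A call with a number of a shift or a turn outside -1 to 1 is refused whole. A call with a gripper value outside its range is refused whole. The fingers move at their own pace and stop on an object; FORCE is the grip in N (left out, the last holds). Time passes only in rows, so rows that do not move let the fingers close. It gives the time, the measured TCP pose, the force, the opening and the grip force at its end, in the units of the state.
- r.get_state(): the state, without advancing time (a new reading comes with each control period).
- r.snapshot(name): name is "scene" or "top" or "wrist"; returns the picture (420x560x3 uint8, red, green, blue); there is no depth.
- r.calibration(name): a dict with "intrinsics" (3x3 intrinsics, pixels), "rvec" (rotation vector, rad) and "tvec" (3), from world to camera coordinates, as OpenCV has them; the wrist camera has in their place "tool_from_camera" (4x4, takes a point from camera to tool coordinates, whose origin is the TCP and whose axes are the flange's). Camera axes: x right, y down, z forward; pixel columns grow to the right and rows downward; lengths in m; the calibration is good to about 2 mm. A picture is of the moment at which its call begins: read the wrist's pose just before it. calibration takes no time and is no camera call.
- r.hand_in(): hands the job in; it is judged then, once.
The state is a dict: "clock": time; "joint_pos": joint angles; "joint_vel": joint speeds; "joint_torque": joint torques, N m; "ee_pos": TCP position; "ee_rot": TCP orientation; "contact_force": force on the tool from outside, world axes, zero at the start; "moment": the same for the moment, N m; "grip_width": finger opening in m; "grasp_force": force on a finger pad.
Only numpy, scipy, OpenCV 4.12 (cv2) and the standard library are available. Lean on these libraries where they do the work, as an engineer would, in place of code of your own. Each camera call takes 0.05 s, during which the arm holds its last target. There are 200 camera calls.

## Working session

There is one attempt and no reset: what is moved stays moved. The work goes in short steps, Python scripts to look and compute and a shell command to move; the robot and the scene stay as the last step left them, time stands still between calls to the robot, and variables do not carry over. Pictures are saved under pics/ and viewed, at most 14 in all, crops included, and the job is handed in when it is done.

```bash
mkdir -p pics; ls; python3 - <<'E'
from station import r
import cv2,numpy as np
print(r.get_state())
for n in ("scene","top","wrist"):
    im=r.snapshot(n); cv2.imwrite(f"pics/{n}0.png",im[:,:,::-1]); print(n,r.calibration(n))
print(r.finger_overhang)
E
```

```text
pics
{'clock': 0.0, 'joint_pos': array([ 1.23141382e+00,  3.00451075e-01,  1.52161151e+00,  2.31803469e-06,
        1.32071861e+00, -6.65884694e-02]), 'joint_vel': array([-1.18360736e-04,  5.64809306e-05, -9.97596929e-04, -1.04639444e-04,
       -5.98221049e-04,  5.07357981e-04]), 'joint_torque': array([-5.56302766e-04, -5.43492758e+01, -3.61808217e+01, -1.08556301e-04,
        3.97501892e-03,  1.15110215e-04]), 'ee_pos': array([0.14809872, 0.5294358 , 0.23871943]), 'ee_rot': array([-4.27144398e-01, -3.11217440e+00,  1.82777220e-03]), 'contact_force': array([-0.37076711, -0.04462581,  0.94243121]), 'moment': array([-0.02881774,  0.04641085, -0.03006554]), 'grasp_force': 0.0, 'grip_width': 0.085201434096054}
scene {'intrinsics': array([[397.51716145,   0.        , 275.48836121],
       [  0.        , 397.51716145, 208.35480317],
       [  0.        ,   0.        ,   1.        ]]), 'rvec': array([ 1.12355082,  2.21694744, -1.0869749 ]), 'tvec': array([ 0.28863988, -0.19007722,  1.77707719])}
top {'intrinsics': array([[525.42827432,   0.        , 290.06568248],
       [  0.        , 525.42827432, 205.81400035],
       [  0.        ,   0.        ,   1.        ]]), 'rvec': array([ 2.20946998, -2.15305047,  0.09314002]), 'tvec': array([-0.00279404,  0.52993104,  1.74495629])}
wrist {'intrinsics': array([[322.26253142,   0.        , 284.57212997],
       [  0.        , 322.26253142, 208.10729765],
       [  0.        ,   0.        ,   1.        ]]), 'tool_from_camera': array([[ 5.49362935e-04, -9.60658683e-01, -2.77731154e-01,
         7.08407828e-02],
       [ 9.99999846e-01,  5.05773530e-04,  2.28591990e-04,
        -4.32977629e-04],
       [-7.91298138e-05, -2.77731236e-01,  9.60658813e-01,
        -1.34851600e-01],
       [ 0.00000000e+00,  0.00000000e+00,  0.00000000e+00,
         1.00000000e+00]])}
0.008
```

View pics/top0.png

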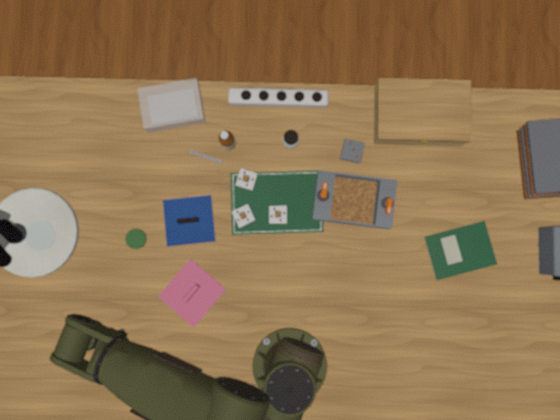

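View pics/scene0.png

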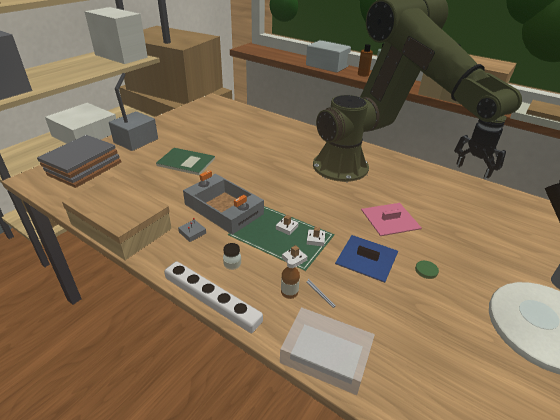

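Top view: three blocks lie at about (246,180), (243,216) and (278,214) on the mat (centre 277,202). The case is at (355,200), the blue cover at (189,220), and the pink cover is a decoy. The scene view shows no fourth block.

```bash
cat > h.py <<'E'
import cv2, numpy as np
from scipy.spatial.transform import Rotation as R
from station import r
def snap(name, save=None):
    s=r.get_state(); im=r.snapshot(name); c=r.calibration(name); K=c["intrinsics"]
    if name=="wrist":
        T=c["tool_from_camera"]; Rt=R.from_rotvec(s["ee_rot"]).as_matrix()
        Rc=Rt@T[:3,:3]; o=s["ee_pos"]+Rt@T[:3,3]
    else:
        Rw=cv2.Rodrigues(c["rvec"])[0]; Rc=Rw.T; o=-Rw.T@c["tvec"]
    if save: cv2.imwrite(f"pics/{save}.png",im[:,:,::-1])
    hsv=cv2.cvtColor(im,cv2.COLOR_RGB2HSV)
    def ray(px,z):
        d=Rc@np.linalg.solve(K,[px[0],px[1],1.]); return (o+d*(z-o[2])/d[2])[:2]
    def pix(p):
        q=K@(Rc.T@(np.array(p)-o)); return q[:2]/q[2]
    return im,hsv,ray,pix
def rects(mask,ray,z,amin):
    out=[]
    for c in cv2.findContours(mask,cv2.RETR_EXTERNAL,cv2.CHAIN_APPROX_NONE)[0]:
        if cv2.contourArea(c)<amin: continue
        w=np.array([ray(p,z) for p in c[:,0].astype(float)])*1000
        (cx,cy),(a,b),t=cv2.minAreaRect(w.astype(np.float32))
        m=cv2.moments(c); 
        out.append((round(m['m10']/m['m00']),round(m['m01']/m['m00']),"c",round(cx),round(cy),"size",round(a),round(b),"ang",round(t,1)))
    return out
def state():
    s=r.get_state(); Rt=R.from_rotvec(s["ee_rot"]).as_matrix()
    print("t%.1f"%s["clock"],"tcp",s["ee_pos"].round(4),"tooly deg %.1f"%np.degrees(np.arctan2(Rt[1,1],Rt[0,1])),"tilt",Rt[2,:2].round(3),"F",s["contact_force"].round(1),"w %.4f gf %.1f"%(s["grip_width"],s["grasp_force"]))
E
python3 - <<'E'
from h import *
im,hsv,ray,pix=snap("top")
m=lambda lo,hi:cv2.inRange(hsv,np.array(lo),np.array(hi))
for n,mk,z in (("white",m((0,0,150),(179,60,255)),.02),("blue",m((105,120,50),(125,255,255)),.011),("orange",m((5,170,120),(18,255,255)),.1),("green",m((60,80,20),(90,255,120)),0),("grey",m((100,0,40),(130,70,140)),.066)):
    print(n); [print("  ",x) for x in rects(mk,ray,z,20)]
state()
E
```

```text
white
   (451, 249, 'c', 398, -532, 'size', 88, 49, 'ang', 16.2)
   (278, 214, 'c', 500, 52, 'size', 57, 57, 'ang', 1.5)
   (243, 215, 'c', 494, 170, 'size', 62, 64, 'ang', 25.7)
   (40, 232, 'c', 423, 848, 'size', 299, 248, 'ang', 7.9)
   (246, 178, 'c', 619, 164, 'size', 64, 62, 'ang', 75.4)
   (224, 134, 'c', 767, 243, 'size', 24, 24, 'ang', 2.0)
   (278, 96, 'c', 905, 62, 'size', 57, 343, 'ang', 0.1)
   (170, 103, 'c', 872, 430, 'size', 145, 206, 'ang', 11.7)
blue
   (189, 220, 'c', 473, 352, 'size', 149, 155, 'ang', 7.6)
orange
   (389, 203, 'c', 532, -305, 'size', 15, 44, 'ang', 82.5)
   (324, 193, 'c', 568, -97, 'size', 26, 13, 'ang', 1.2)
green
   (460, 250, 'c', 396, -569, 'size', 144, 205, 'ang', 16.2)
   (280, 202, 'c', 543, 58, 'size', 184, 279, 'ang', 3.2)
grey
   (550, 251, 'c', 399, -839, 'size', 62, 162, 'ang', 89.1)
   (382, 218, 'c', 505, -295, 'size', 54, 80, 'ang', 84.7)
   (386, 189, 'c', 585, -303, 'size', 54, 69, 'ang', 84.0)
   (322, 197, 'c', 562, -98, 'size', 56, 156, 'ang', 85.8)
   (352, 152, 'c', 714, -189, 'size', 59, 61, 'ang', 78.2)
   (545, 154, 'c', 716, -834, 'size', 235, 108, 'ang', 5.6)
t0.2 tcp [0.1481 0.5295 0.2389] tooly deg 74.4 tilt [ 0.    -0.001] F [ 0.2 -0.2  0.5] w 0.0855 gf 0.0
```

```bash
python3 -m inch '[{"hand":0,"tx":0.4,"ty":-0.4,"tz":0.2,"rz":0.1},{"tx":0.4,"ty":-0.4,"tz":0.2,"rz":0.073},{"tx":0.4,"ty":-0.4,"tz":0.2},{"tx":0.4,"ty":-0.4,"tz":0.2},{"tx":0.2,"ty":-0.4,"tz":0.1},{"ty":-0.4},{"ty":-0.4},{"ty":-0.4}]' | tail -3; python3 -c "
from h import *
state();snap('wrist','w1');state()"
```

```text
t0.2 tcp [0.1481 0.5295 0.2389] tooly deg 74.4 tilt [ 0.    -0.001] F [ 0.2 -0.2  0.5] w 0.0855 gf 0.0
t0.2 tcp [0.1482 0.5295 0.239 ] tooly deg 74.4 tilt [ 0.    -0.001] F [ 0.9 -0.   0.6] w 0.0857 gf 0.0invalid input
```

```bash
python3 -m inch '[{"hand":0,"tx":0.4,"ty":-0.4,"tz":0.2,"rx":0,"ry":0,"rz":0.1},{"hand":0,"tx":0.4,"ty":-0.4,"tz":0.2,"rx":0,"ry":0,"rz":0.073},{"hand":0,"tx":0.4,"ty":-0.4,"tz":0.2,"rx":0,"ry":0,"rz":0},{"hand":0,"tx":0.4,"ty":-0.4,"tz":0.2,"rx":0,"ry":0,"rz":0},{"hand":0,"tx":0.2,"ty":-0.4,"tz":0.1,"rx":0,"ry":0,"rz":0},{"hand":0,"tx":0,"ty":-0.4,"tz":0,"rx":0,"ry":0,"rz":0},{"hand":0,"tx":0,"ty":-0.4,"tz":0,"rx":0,"ry":0,"rz":0},{"hand":0,"tx":0,"ty":-0.4,"tz":0,"rx":0,"ry":0,"rz":0},{"hand":0,"tx":0,"ty":0,"tz":0,"rx":0,"ry":0,"rz":0}]' | tail -3; python3 -c "
from h import *
state();snap('wrist','w1');state()"
```

```text
contact_force: [0.8, 0.8, 0.5]
grip_width: 0.0854
grasp_force: 0.0
t1.4 tcp [0.3422 0.1256 0.3366] tooly deg 89.6 tilt [-0.001 -0.   ] F [0.8 0.8 0.5] w 0.0854 gf 0.0
t1.4 tcp [0.3423 0.1273 0.3366] tooly deg 89.7 tilt [-0.001  0.   ] F [ 0.1 -0.2 -0.7] w 0.0852 gf 0.0
```

View pics/w1.png

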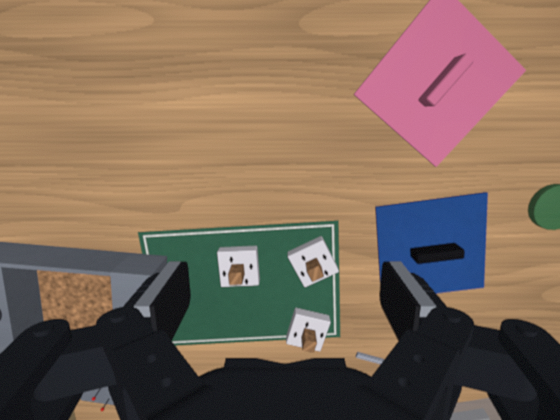

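The wrist view shows the blocks at (238,267), (313,262) and (308,330), the blue cover at (432,245), and the case entering at left. I'll move over the case for its pose.

```bash
python3 -m inch '[{"hand":0,"tx":0.09,"ty":-0.27,"tz":0,"rx":0,"ry":0,"rz":0},{"hand":0,"tx":0.09,"ty":-0.27,"tz":0,"rx":0,"ry":0,"rz":0},{"hand":0,"tx":0.09,"ty":-0.27,"tz":0,"rx":0,"ry":0,"rz":0},{"hand":0,"tx":0.09,"ty":-0.27,"tz":0,"rx":0,"ry":0,"rz":0},{"hand":0,"tx":0.09,"ty":-0.27,"tz":0,"rx":0,"ry":0,"rz":0},{"hand":0,"tx":0.09,"ty":-0.27,"tz":0,"rx":0,"ry":0,"rz":0},{"hand":0,"tx":0.09,"ty":-0.27,"tz":0,"rx":0,"ry":0,"rz":0},{"hand":0,"tx":0.09,"ty":-0.27,"tz":0,"rx":0,"ry":0,"rz":0},{"hand":0,"tx":0,"ty":0,"tz":0,"rx":0,"ry":0,"rz":0}]' | tail -1; python3 -c "
from h import *
state();im,hsv,ray,pix=snap('wrist','w2');state()
m=lambda lo,hi:cv2.inRange(hsv,np.array(lo),np.array(hi))
for x in rects(m((5,150,100),(15,255,255)),ray,.111,60): print(x)
for x in rects(m((0,0,150),(179,60,255)),ray,.02,300): print(x)
"
```

```text
grasp_force: 0.0
t2.5 tcp [ 0.4513 -0.1962  0.3351] tooly deg 89.9 tilt [0.002 0.001] F [-0.1  0.5  0.2] w 0.0856 gf 0.0
t2.6 tcp [ 0.451  -0.1951  0.3354] tooly deg 90.0 tilt [0.001 0.001] F [-0.1  0.8  0.5] w 0.0854 gf 0.0
(363, 273, 'c', 570, -100, 'size', 20, 56, 'ang', 84.3)
(196, 241, 'c', 525, -302, 'size', 19, 55, 'ang', 85.2)
(475, 415, 'c', 891, 145, 'size', 90, 25, 'ang', 89.9)
(453, 198, 'c', 498, 51, 'size', 61, 59, 'ang', 1.4)
(514, 219, 'c', 548, 53, 'size', 220, 295, 'ang', 3.1)
(37, 126, 'c', 395, -530, 'size', 89, 50, 'ang', 16.1)
```

View pics/w2.png

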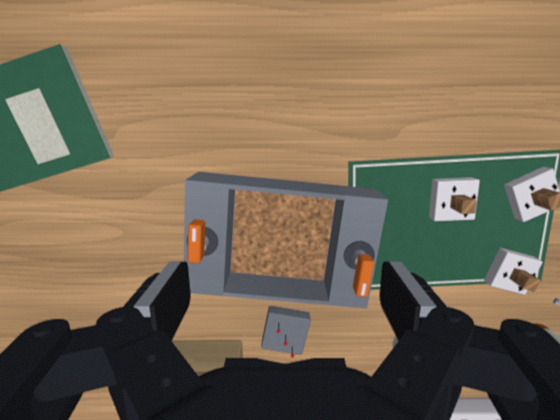

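Stud b, on the right at (363,273), has its nose toward world +x. Stud a is on the left at (196,241). So the case frame is close to the world frame, with yaw about -5.4°. I'll cross-check with the well's rim corners.

```bash
python3 -c "
from h import *
im,hsv,ray,pix=snap('wrist')
v=hsv[:,:,2].astype(int);
x0,y0,x1,y1=175,160,395,320
cv2.imwrite('pics/c2.png',cv2.resize(im[y0:y1,x0:x1,::-1],None,fx=3.5,fy=3.5,interpolation=cv2.INTER_CUBIC))
cz=(0.5475,-.201);y=np.radians(-5.4)
for dx,dy,z in ((-81,-131,66),(-81,131,66),(81,131,66),(81,-131,66),(-75,-75,66),(-75,75,66),(75,75,66),(75,-75,66)):
    p=[cz[0]+(dx*np.cos(y)-dy*np.sin(y))/1e3,cz[1]+(dx*np.sin(y)+dy*np.cos(y))/1e3,z/1e3]
    print(dx,dy,((pix(p)-[x0,y0])*3.5).round(0), pix(p).round(1))
"
```

```text
-81 -131 [28. 57.] [183.1 176.4]
-81 131 [742. 123.] [386.9 195.2]
81 131 [670. 507.] [366.3 304.9]
81 -131 [ 26. 454.] [182.3 289.6]
-75 -75 [182.  88.] [227.1 185.1]
-75 75 [589. 125.] [343.3 195.7]
75 75 [536. 483.] [328.  297.9]
75 -75 [166. 452.] [222.3 289.2]
```

View pics/c2.png

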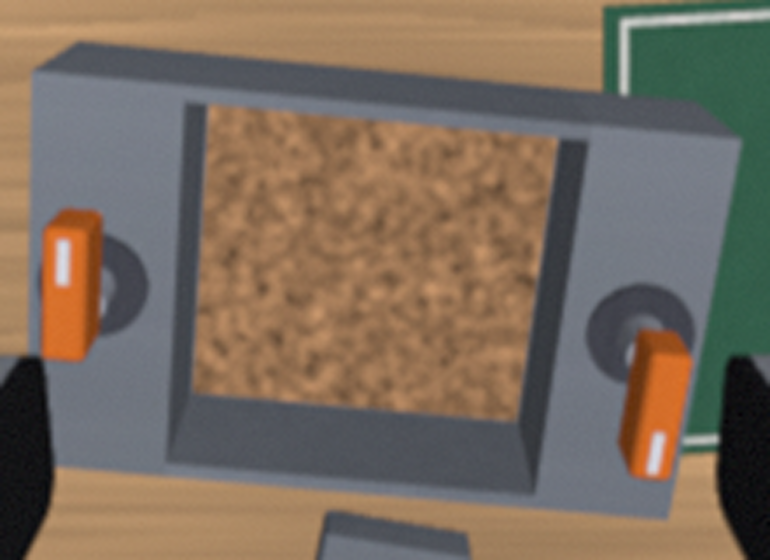

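Measured corners sit about 4 mm farther in +x than predicted, so the case centre is ≈ (0.5515, -0.2005), yaw -5.4°. Next is the first block at (0.499, 0.0515).

```bash
python3 -m inch '[{"hand":0.3,"tx":0.032,"ty":0.164,"tz":-0.143,"rx":0,"ry":0,"rz":-0.0985},{"hand":0.3,"tx":0.032,"ty":0.164,"tz":-0.143,"rx":0,"ry":0,"rz":-0.0985},{"hand":0.3,"tx":0.032,"ty":0.164,"tz":-0.143,"rx":0,"ry":0,"rz":-0.0985},{"hand":0.3,"tx":0.032,"ty":0.164,"tz":-0.143,"rx":0,"ry":0,"rz":-0.0985},{"hand":0.3,"tx":0.032,"ty":0.164,"tz":-0.143,"rx":0,"ry":0,"rz":-0.0985},{"hand":0.3,"tx":0.032,"ty":0.164,"tz":-0.143,"rx":0,"ry":0,"rz":-0.0985},{"hand":0.3,"tx":0.032,"ty":0.164,"tz":-0.143,"rx":0,"ry":0,"rz":-0.0985},{"hand":0.3,"tx":0.032,"ty":0.164,"tz":-0.143,"rx":0,"ry":0,"rz":-0.0985},{"hand":0.3,"tx":0.032,"ty":0.164,"tz":-0.143,"rx":0,"ry":0,"rz":-0.0985},{"hand":0.3,"tx":0.032,"ty":0.164,"tz":-0.143,"rx":0,"ry":0,"rz":-0.0985}]' | tail -1;python3 -m inch '[{"hand":0.3,"tx":0,"ty":0,"tz":0,"rx":0,"ry":0,"rz":0}]' 30 | tail -1; cat > top.py <<'E'
from h import *
state()
im,hsv,ray,pix=snap("top")
m=lambda lo,hi:cv2.inRange(hsv,np.array(lo),np.array(hi))
for x in rects(m((0,0,150),(179,60,255)),ray,.02,100):
    if 200<x[0]<400 and 140<x[1]<300: print(x)
E
python3 top.py
```

```text
grasp_force: 0.0
grasp_force: 0.0
t4.0 tcp [0.4972 0.0529 0.1207] tooly deg 1.5 tilt [ 0.    -0.002] F [ 1.1 -0.3 -0.1] w 0.0595 gf 0.0
(242, 215, 'c', 491, 172, 'size', 65, 69, 'ang', 21.6)
(246, 179, 'c', 619, 165, 'size', 67, 62, 'ang', 73.5)
```

```bash
python3 -m inch '[{"hand":0.3,"tx":0.01,"ty":-0.01,"tz":-0.2,"rx":0,"ry":0,"rz":0},{"hand":0.3,"tx":0,"ty":0,"tz":-0.2,"rx":0,"ry":0,"rz":0},{"hand":0.3,"tx":0,"ty":0,"tz":-0.17,"rx":0,"ry":0,"rz":0},{"hand":0.3,"tx":0,"ty":0,"tz":0,"rx":0,"ry":0,"rz":0},{"hand":1,"tx":0,"ty":0,"tz":0,"rx":0,"ry":0,"rz":0},{"hand":1,"tx":0,"ty":0,"tz":0,"rx":0,"ry":0,"rz":0},{"hand":1,"tx":0,"ty":0,"tz":0,"rx":0,"ry":0,"rz":0},{"hand":1,"tx":0,"ty":0,"tz":0,"rx":0,"ry":0,"rz":0}]' 40 | tail -1; python3 -c "
from h import *
state()"
```

```text
grasp_force: 39.6
t5.1 tcp [0.5003 0.0489 0.0376] tooly deg 1.3 tilt [-0.     0.002] F [-0.9 -0.7  6.4] w 0.0191 gf 39.6
```

```bash
python3 -m inch '[{"hand":1,"tx":0,"ty":0,"tz":0.29,"rx":0,"ry":0,"rz":0},{"hand":1,"tx":0,"ty":0,"tz":0.29,"rx":0,"ry":0,"rz":0},{"hand":1,"tx":0,"ty":0,"tz":0.29,"rx":0,"ry":0,"rz":-0.075},{"hand":1,"tx":0.015,"ty":-0.26,"tz":0,"rx":0,"ry":0,"rz":0},{"hand":1,"tx":0.015,"ty":-0.26,"tz":0,"rx":0,"ry":0,"rz":0},{"hand":1,"tx":0.015,"ty":-0.27,"tz":0,"rx":0,"ry":0,"rz":0},{"hand":1,"tx":0.015,"ty":-0.27,"tz":0,"rx":0,"ry":0,"rz":0},{"hand":1,"tx":0.015,"ty":-0.27,"tz":0,"rx":0,"ry":0,"rz":0},{"hand":1,"tx":0.015,"ty":-0.27,"tz":0,"rx":0,"ry":0,"rz":0},{"hand":1,"tx":0.0,"ty":-0.27,"tz":0,"rx":0,"ry":0,"rz":0}]' | tail -1;python3 -m inch '[{"hand":1,"tx":0,"ty":0,"tz":0,"rx":0,"ry":0,"rz":0},{"hand":1,"tx":0,"ty":0,"tz":0,"rx":0,"ry":0,"rz":0}]'|tail -1; python3 top.py
```

```text
grasp_force: 39.4
grasp_force: 39.4
t6.6 tcp [ 0.5131 -0.2312  0.167 ] tooly deg -5.5 tilt [0. 0.] F [ 0.4  0.1 -0.3] w 0.0193 gf 39.4
(242, 216, 'c', 493, 175, 'size', 68, 72, 'ang', 25.7)
(246, 179, 'c', 619, 165, 'size', 67, 63, 'ang', 73.5)
```

Right over the slot. Lower to z 0.044, release to a small opening, and rise.

```bash
python3 -m inch '[{"hand":1,"tx":0,"ty":0,"tz":-0.27,"rx":0,"ry":0,"rz":0},{"hand":1,"tx":0,"ty":0,"tz":-0.27,"rx":0,"ry":0,"rz":0},{"hand":1,"tx":0,"ty":0,"tz":-0.15,"rx":0,"ry":0,"rz":0},{"hand":1,"tx":0,"ty":0,"tz":-0.12,"rx":0,"ry":0,"rz":0},{"hand":1,"tx":0,"ty":0,"tz":0,"rx":0,"ry":0,"rz":0},{"hand":1,"tx":0,"ty":0,"tz":0,"rx":0,"ry":0,"rz":0}]' | tail -1;python3 -c "
from h import *
state()"; python3 -m inch '[{"hand":0.55,"tx":0,"ty":0,"tz":0,"rx":0,"ry":0,"rz":0},{"hand":0.55,"tx":0,"ty":0,"tz":0,"rx":0,"ry":0,"rz":0},{"hand":0.55,"tx":0,"ty":0,"tz":0,"rx":0,"ry":0,"rz":0},{"hand":0.55,"tx":0,"ty":0,"tz":0.27,"rx":0,"ry":0,"rz":0},{"hand":0.4,"tx":0,"ty":0,"tz":0.27,"rx":0,"ry":0,"rz":0},{"hand":0.3,"tx":0,"ty":0,"tz":0.25,"rx":0,"ry":0,"rz":0}]'|tail -1; python3 -c "
from h import *
state();snap('wrist','w3')"
```

```text
grasp_force: 39.3
t7.4 tcp [ 0.5136 -0.2316  0.0462] tooly deg -5.4 tilt [-0.     0.001] F [-0.4 -0.4 -0.4] w 0.0192 gf 39.3
grasp_force: 0.0
t8.1 tcp [ 0.5131 -0.2316  0.1653] tooly deg -5.5 tilt [-0.  0.] F [-0.4 -0.5 -0.3] w 0.0599 gf 0.0
```

```bash
python3 -m inch '[{"hand":0.3,"tx":-0.012,"ty":0.245,"tz":0,"rx":0,"ry":0,"rz":0},{"hand":0.3,"tx":-0.012,"ty":0.245,"tz":0,"rx":0,"ry":0,"rz":0.04},{"hand":0.3,"tx":-0.012,"ty":0.245,"tz":0,"rx":0,"ry":0,"rz":0.04},{"hand":0.3,"tx":-0.012,"ty":0.245,"tz":0,"rx":0,"ry":0,"rz":0.04},{"hand":0.3,"tx":-0.012,"ty":0.245,"tz":0,"rx":0,"ry":0,"rz":0.04},{"hand":0.3,"tx":-0.012,"ty":0.245,"tz":0,"rx":0,"ry":0,"rz":0.04},{"hand":0.3,"tx":-0.012,"ty":0.245,"tz":0,"rx":0,"ry":0,"rz":0.04},{"hand":0.3,"tx":-0.012,"ty":0.245,"tz":0,"rx":0,"ry":0,"rz":0.04},{"hand":0.3,"tx":-0.012,"ty":0.245,"tz":0,"rx":0,"ry":0,"rz":0.04},{"hand":0.3,"tx":-0.012,"ty":0.245,"tz":0,"rx":0,"ry":0,"rz":0.02}]' | tail -1;python3 -m inch '[{"hand":0.3,"tx":-0.013,"ty":0.245,"tz":0,"rx":0,"ry":0,"rz":0},{"hand":0.3,"tx":0,"ty":0,"tz":0,"rx":0,"ry":0,"rz":0},{"hand":0.3,"tx":0,"ty":0,"tz":0,"rx":0,"ry":0,"rz":0}]'|tail -1; python3 top.py;  python3 -c "
from h import *
im,hsv,ray,pix=snap('wrist','w4');state()
m=lambda lo,hi:cv2.inRange(hsv,np.array(lo),np.array(hi))
for x in rects(m((0,0,150),(179,60,255)),ray,.02,300): print(x)
"
```

```text
grasp_force: 0.0
grasp_force: 0.0
t9.8 tcp [0.4932 0.1723 0.1636] tooly deg 25.1 tilt [-0. -0.] F [-0.3 -0.8 -0.1] w 0.0597 gf 0.0
(361, 212, 'c', 515, -228, 'size', 64, 67, 'ang', 86.3)
(246, 178, 'c', 619, 165, 'size', 67, 63, 'ang', 75.9)
t9.9 tcp [0.4933 0.1719 0.1637] tooly deg 25.1 tilt [-0. -0.] F [0.3 0.8 0.3] w 0.0597 gf 0.0
(444, 414, 'c', 757, 25, 'size', 46, 17, 'ang', 25.2)
(527, 173, 'c', 674, 280, 'size', 70, 9, 'ang', 71.8)
(319, 212, 'c', 545, 149, 'size', 218, 125, 'ang', 5.2)
```

View pics/w4.png

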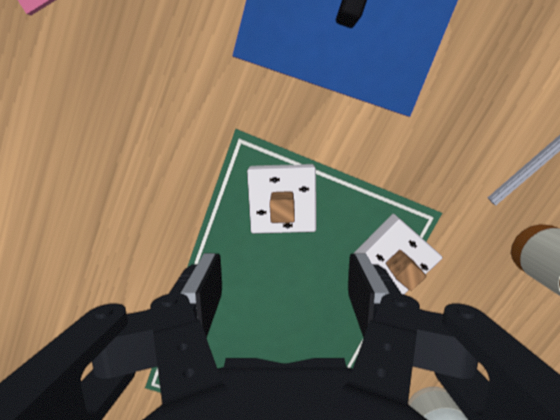

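The block is well aligned with the jaws, its top-face centre at about (282,203) and the cork at (282,208). I'll cast those.

```bash
python3 -c "
from h import *
im,hsv,ray,pix=snap('wrist')
print(ray((282,203),.02)*1000, ray((282,213),.052)*1000, pix([.4933,.1719,.05]))
for p in ((249,174),(315,173),(316,232),(250,234)): print((ray(p,.02)*1000).round())
for p in ((395,215),(441,257)): print((ray(p,.02)*1000).round())
"
```

```text
[493.03325745 165.78059542] [493.10237832 166.28499672] [285.20309697 206.30637194]
[456. 177.]
[508. 203.]
[533. 154.]
[479. 126.]
[590. 199.]
[651. 182.]
```

```bash
python3 -m inch '[{"hand":0.3,"tx":0,"ty":-0.037,"tz":-0.27,"rx":0,"ry":0,"rz":0},{"hand":0.3,"tx":0,"ty":0,"tz":-0.27,"rx":0,"ry":0,"rz":0},{"hand":0.3,"tx":0,"ty":0,"tz":-0.17,"rx":0,"ry":0,"rz":0},{"hand":0.3,"tx":0,"ty":0,"tz":-0.13,"rx":0,"ry":0,"rz":0},{"hand":1,"tx":0,"ty":0,"tz":0,"rx":0,"ry":0,"rz":0},{"hand":1,"tx":0,"ty":0,"tz":0,"rx":0,"ry":0,"rz":0},{"hand":1,"tx":0,"ty":0,"tz":0,"rx":0,"ry":0,"rz":0},{"hand":1,"tx":0,"ty":0,"tz":0,"rx":0,"ry":0,"rz":0}]' 40 | tail -1; python3 -c "
from h import *
state()"
```

```text
grasp_force: 39.8
t10.9 tcp [0.4938 0.1671 0.0388] tooly deg 25.1 tilt [-0.001  0.002] F [-0.9 -2.4  6.8] w 0.0194 gf 39.8
```

```bash
python3 -m inch '[{"hand":1,"tx":0,"ty":0,"tz":0.29,"rx":0,"ry":0,"rz":0},{"hand":1,"tx":0,"ty":0,"tz":0.29,"rx":0,"ry":0,"rz":0},{"hand":1,"tx":0,"ty":0,"tz":0.29,"rx":0,"ry":0,"rz":-0.075},{"hand":1,"tx":0.02,"ty":-0.26,"tz":0,"rx":0,"ry":0,"rz":-0.075},{"hand":1,"tx":0.02,"ty":-0.26,"tz":0,"rx":0,"ry":0,"rz":-0.075},{"hand":1,"tx":0.02,"ty":-0.28,"tz":0,"rx":0,"ry":0,"rz":-0.075},{"hand":1,"tx":0.02,"ty":-0.28,"tz":0,"rx":0,"ry":0,"rz":-0.039},{"hand":1,"tx":0.02,"ty":-0.28,"tz":0,"rx":0,"ry":0,"rz":0},{"hand":1,"tx":0.02,"ty":-0.28,"tz":0,"rx":0,"ry":0,"rz":0},{"hand":1,"tx":0.02,"ty":-0.28,"tz":0,"rx":0,"ry":0,"rz":0}]' | tail -1;python3 -m inch '[{"hand":1,"tx":0.035,"ty":-0.28,"tz":0,"rx":0,"ry":0,"rz":0},{"hand":1,"tx":0,"ty":0,"tz":0,"rx":0,"ry":0,"rz":0},{"hand":1,"tx":0,"ty":0,"tz":0,"rx":0,"ry":0,"rz":0}]'|tail -1; python3 top.py
```

```text
grasp_force: 45.7
grasp_force: 45.7
t12.6 tcp [ 0.5193 -0.1625  0.1683] tooly deg -5.4 tilt [ 0. -0.] F [ 0.5 -0.4 -0.3] w 0.0192 gf 45.7
(246, 179, 'c', 621, 171, 'size', 79, 62, 'ang', 73.5)
```

```bash
python3 -m inch '[{"hand":1,"tx":0,"ty":0,"tz":-0.27,"rx":0,"ry":0,"rz":0},{"hand":1,"tx":0,"ty":0,"tz":-0.27,"rx":0,"ry":0,"rz":0},{"hand":1,"tx":0,"ty":0,"tz":-0.15,"rx":0,"ry":0,"rz":0},{"hand":1,"tx":0,"ty":0,"tz":-0.125,"rx":0,"ry":0,"rz":0},{"hand":1,"tx":0,"ty":0,"tz":0,"rx":0,"ry":0,"rz":0},{"hand":0.55,"tx":0,"ty":0,"tz":0,"rx":0,"ry":0,"rz":0},{"hand":0.55,"tx":0,"ty":0,"tz":0,"rx":0,"ry":0,"rz":0},{"hand":0.55,"tx":0,"ty":0,"tz":0,"rx":0,"ry":0,"rz":0},{"hand":0.55,"tx":0,"ty":0,"tz":0.27,"rx":0,"ry":0,"rz":0},{"hand":0.4,"tx":0,"ty":0,"tz":0.27,"rx":0,"ry":0,"rz":0}]' |tail -1
python3 -m inch '[{"hand":0.3,"tx":0,"ty":0,"tz":0.27,"rx":0,"ry":0,"rz":0},{"hand":0.3,"tx":0,"ty":0.2,"tz":0,"rx":0,"ry":0,"rz":0},{"hand":0.3,"tx":0.08,"ty":0.25,"tz":0,"rx":0,"ry":0,"rz":-0.05},{"hand":0.3,"tx":0.08,"ty":0.25,"tz":0,"rx":0,"ry":0,"rz":-0.05},{"hand":0.3,"tx":0.1,"ty":0.25,"tz":0,"rx":0,"ry":0,"rz":0},{"hand":0.3,"tx":0.1,"ty":0.25,"tz":0,"rx":0,"ry":0,"rz":0},{"hand":0.3,"tx":0.1,"ty":0.25,"tz":0,"rx":0,"ry":0,"rz":0},{"hand":0.3,"tx":0.1,"ty":0.25,"tz":0,"rx":0,"ry":0,"rz":0},{"hand":0.3,"tx":0.1,"ty":0.25,"tz":0,"rx":0,"ry":0,"rz":0},{"hand":0.3,"tx":0,"ty":0.22,"tz":0,"rx":0,"ry":0,"rz":0}]' | tail -1;python3 -m inch '[{"hand":0.3,"tx":0,"ty":0,"tz":0,"rx":0,"ry":0,"rz":0},{"hand":0.3,"tx":0,"ty":0,"tz":0,"rx":0,"ry":0,"rz":0}]'|tail -1; python3 top.py; python3 -c "
from h import *
im,hsv,ray,pix=snap('wrist','w5');state()"
```

```text
grasp_force: 0.0
grasp_force: 0.0
grasp_force: 0.0
t15.4 tcp [0.6184 0.1621 0.1676] tooly deg -14.4 tilt [-0. -0.] F [0.5 0.1 0.6] w 0.0598 gf 0.0
(351, 211, 'c', 517, -194, 'size', 133, 67, 'ang', 85.1)
t15.5 tcp [0.6185 0.1616 0.1677] tooly deg -14.4 tilt [-0.  0.] F [-0.3  0.3  0.6] w 0.0598 gf 0.0
```

View pics/w5.png

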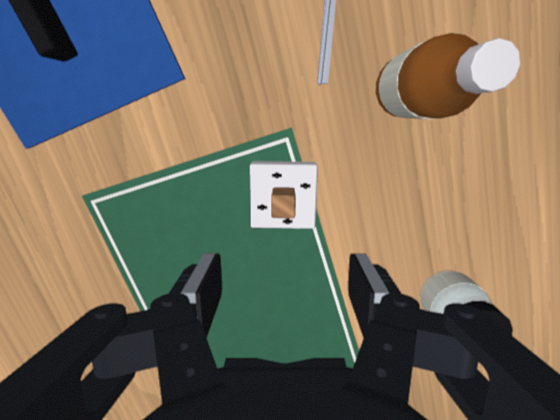

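```bash
python3 -m inch '[{"hand":0.3,"tx":0,"ty":-0.008,"tz":-0.27,"rx":0,"ry":0,"rz":0},{"hand":0.3,"tx":0,"ty":0,"tz":-0.27,"rx":0,"ry":0,"rz":0},{"hand":0.3,"tx":0,"ty":0,"tz":-0.17,"rx":0,"ry":0,"rz":0},{"hand":0.3,"tx":0,"ty":0,"tz":-0.15,"rx":0,"ry":0,"rz":0},{"hand":1,"tx":0,"ty":0,"tz":0,"rx":0,"ry":0,"rz":0},{"hand":1,"tx":0,"ty":0,"tz":0,"rx":0,"ry":0,"rz":0},{"hand":1,"tx":0,"ty":0,"tz":0,"rx":0,"ry":0,"rz":0},{"hand":1,"tx":0,"ty":0,"tz":0,"rx":0,"ry":0,"rz":0}]' 40 | tail -1; python3 -c "
from h import *
state()"
```

```text
grasp_force: 40.2
t16.5 tcp [0.6192 0.1613 0.04  ] tooly deg -14.4 tilt [0.001 0.002] F [-0.1 -2.   8. ] w 0.0190 gf 40.2
```

```bash
python3 -m inch '[{"hand":1,"tx":0,"ty":0,"tz":0.3,"rx":0,"ry":0,"rz":0},{"hand":1,"tx":0,"ty":0,"tz":0.3,"rx":0,"ry":0,"rz":0},{"hand":1,"tx":0,"ty":0,"tz":0.3,"rx":0,"ry":0,"rz":0.05},{"hand":1,"tx":-0.02,"ty":-0.27,"tz":0,"rx":0,"ry":0,"rz":0.05},{"hand":1,"tx":-0.02,"ty":-0.27,"tz":0,"rx":0,"ry":0,"rz":0},{"hand":1,"tx":-0.03,"ty":-0.27,"tz":0,"rx":0,"ry":0,"rz":0},{"hand":1,"tx":-0.03,"ty":-0.27,"tz":0,"rx":0,"ry":0,"rz":0},{"hand":1,"tx":-0.03,"ty":-0.27,"tz":0,"rx":0,"ry":0,"rz":0},{"hand":1,"tx":-0.03,"ty":-0.27,"tz":0,"rx":0,"ry":0,"rz":0},{"hand":1,"tx":-0.03,"ty":-0.27,"tz":0,"rx":0,"ry":0,"rz":0}]' | tail -1;python3 -m inch '[{"hand":1,"tx":-0.03,"ty":-0.27,"tz":0,"rx":0,"ry":0,"rz":0},{"hand":1,"tx":0,"ty":-0.27,"tz":0,"rx":0,"ry":0,"rz":0},{"hand":1,"tx":0,"ty":0,"tz":0,"rx":0,"ry":0,"rz":0},{"hand":1,"tx":0,"ty":0,"tz":0,"rx":0,"ry":0,"rz":0}]'|tail -1; python3 top.py
```

```text
grasp_force: 39.3
grasp_force: 39.3
t18.2 tcp [ 0.5854 -0.2026  0.1736] tooly deg -5.4 tilt [0. 0.] F [0.7 0.9 0.1] w 0.0192 gf 39.3
```

```bash
python3 -m inch '[{"hand":1,"tx":0,"ty":0,"tz":-0.27,"rx":0,"ry":0,"rz":0},{"hand":1,"tx":0,"ty":0,"tz":-0.27,"rx":0,"ry":0,"rz":0},{"hand":1,"tx":0,"ty":0,"tz":-0.18,"rx":0,"ry":0,"rz":0},{"hand":1,"tx":0,"ty":0,"tz":-0.12,"rx":0,"ry":0,"rz":0},{"hand":1,"tx":0,"ty":0,"tz":0,"rx":0,"ry":0,"rz":0},{"hand":0.55,"tx":0,"ty":0,"tz":0,"rx":0,"ry":0,"rz":0},{"hand":0.55,"tx":0,"ty":0,"tz":0,"rx":0,"ry":0,"rz":0},{"hand":0.55,"tx":0,"ty":0,"tz":0,"rx":0,"ry":0,"rz":0},{"hand":0.55,"tx":0,"ty":0,"tz":0.27,"rx":0,"ry":0,"rz":0},{"hand":0.4,"tx":0,"ty":0,"tz":0.27,"rx":0,"ry":0,"rz":0}]' |tail -1
python3 -m inch '[{"hand":0.3,"tx":0,"ty":0,"tz":0.3,"rx":0,"ry":0,"rz":0},{"hand":0.3,"tx":-0.1,"ty":0,"tz":0.3,"rx":0,"ry":0,"rz":0},{"hand":0.3,"tx":-0.2,"ty":0.2,"tz":0.3,"rx":0,"ry":0,"rz":0},{"hand":0.3,"tx":0,"ty":0,"tz":0,"rx":0,"ry":0,"rz":0},{"hand":0.3,"tx":0,"ty":0,"tz":0,"rx":0,"ry":0,"rz":0}]' | tail -1; python3 -c "
from h import *
state();im,hsv,ray,pix=snap('wrist','w6');state()"
```

```text
grasp_force: 0.0
grasp_force: 0.0
t20.1 tcp [ 0.5404 -0.1731  0.2632] tooly deg -5.4 tilt [-0. -0.] F [-0.1 -0.6 -0.2] w 0.0598 gf 0.0
t20.2 tcp [ 0.5404 -0.1733  0.2624] tooly deg -5.4 tilt [ 0.    -0.002] F [ 0.   0.7 -0.5] w 0.0597 gf 0.0
```

View pics/w6.png

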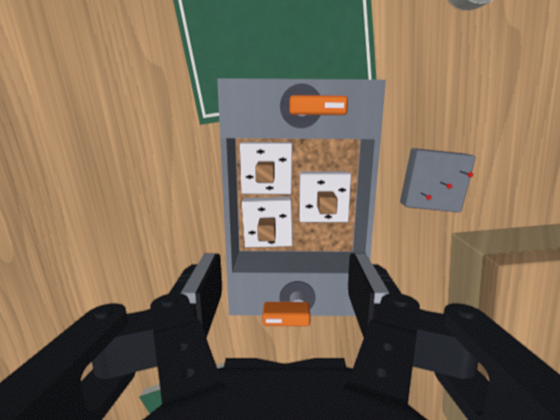

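All three blocks stand flat in the well: two on the left at (266,167) and (267,222), one at (325,197). Next is the blue cover at about (0.473, 0.352), yaw ~7.4°, while refining the case pose from this picture.

```bash
python3 -c "
from h import *
im,hsv,ray,pix=snap('wrist')
P={k:ray(p,.066)*1000 for k,p in dict(TL=(218,80),TR=(384,80),BL=(229.5,315),wTL=(229,139),wTR=(380-2,139),wBL=(233,268),wBR=(366,268)).items()}
for k,v in P.items(): print(k,v.round(1))
for x in rects(cv2.inRange(hsv,np.array((5,150,100)),np.array((15,255,255))),ray,.111,60): print(x)
"
python3 -m inch '[{"hand":0.3,"tx":-0.032,"ty":0.25,"tz":0,"rx":0,"ry":0,"rz":0},{"hand":0.3,"tx":-0.032,"ty":0.25,"tz":0,"rx":0,"ry":0,"rz":0},{"hand":0.3,"tx":-0.032,"ty":0.25,"tz":0,"rx":0,"ry":0,"rz":0.04},{"hand":0.3,"tx":-0.032,"ty":0.25,"tz":0,"rx":0,"ry":0,"rz":0.04},{"hand":0.3,"tx":-0.032,"ty":0.25,"tz":0,"rx":0,"ry":0,"rz":0.04},{"hand":0.3,"tx":-0.032,"ty":0.25,"tz":0,"rx":0,"ry":0,"rz":0.02},{"hand":0.3,"tx":-0.032,"ty":0.25,"tz":0,"rx":0,"ry":0,"rz":0},{"hand":0.3,"tx":-0.032,"ty":0.25,"tz":0,"rx":0,"ry":0,"rz":0},{"hand":0.3,"tx":-0.032,"ty":0.25,"tz":0,"rx":0,"ry":0,"rz":0},{"hand":0.3,"tx":-0.032,"ty":0.25,"tz":0,"rx":0,"ry":0,"rz":0}]' | tail -1
python3 -m inch '[{"hand":0.3,"tx":-0.032,"ty":0.25,"tz":-0.1,"rx":0,"ry":0,"rz":0},{"hand":0.3,"tx":-0.032,"ty":0.25,"tz":-0.1,"rx":0,"ry":0,"rz":0},{"hand":0.3,"tx":-0.032,"ty":0.25,"tz":-0.1,"rx":0,"ry":0,"rz":0},{"hand":0.3,"tx":-0.032,"ty":0.25,"tz":-0.1,"rx":0,"ry":0,"rz":0},{"hand":0.3,"tx":0,"ty":0,"tz":0,"rx":0,"ry":0,"rz":0},{"hand":0.3,"tx":0,"ty":0,"tz":0,"rx":0,"ry":0,"rz":0}]' | tail -1
python3 -c "
from h import *
state();im,hsv,ray,pix=snap('wrist','w7');state()
for x in rects(cv2.inRange(hsv,np.array((105,120,50)),np.array((125,255,255))),ray,.011,300): print(x)
mk=cv2.inRange(hsv,np.array((0,0,0)),np.array((179,255,45)));mk[300:]=0
for x in rects(mk,ray,.041,300): print(x)"

```

```text
TL [485.5 -65.3]
TR [644.1 -80.2]
BL [ 460.  -323.9]
wTL [ 488.2 -121.3]
wTR [ 637.7 -135.3]
wBL [ 472.6 -263.6]
wBR [ 622.3 -277.4]
(286, 314, 'c', 530, -299, 'size', 27, 48, 'ang', 84.7)
(318, 104, 'c', 576, -98, 'size', 15, 48, 'ang', 84.6)
grasp_force: 0.0
grasp_force: 0.0
t22.2 tcp [0.4735 0.3515 0.2027] tooly deg 7.2 tilt [-0.001 -0.001] F [-0.6 -0.9  0.1] w 0.0598 gf 0.0
t22.3 tcp [0.4736 0.3513 0.2032] tooly deg 7.2 tilt [-0.    -0.001] F [ 0.1 -0.1 -0.1] w 0.0598 gf 0.0
(284, 179, 'c', 472, 351, 'size', 157, 162, 'ang', 7.5)
(390, 286, 'c', 590, 264, 'size', 23, 57, 'ang', 50.2)
(179, 286, 'c', 381, 237, 'size', 57, 23, 'ang', 53.4)
(358, 282, 'c', 562, 273, 'size', 25, 52, 'ang', 10.4)
(211, 282, 'c', 406, 253, 'size', 25, 52, 'ang', 4.0)
(283, 189, 'c', 471, 353, 'size', 14, 69, 'ang', 6.8)
```

View pics/w7.png

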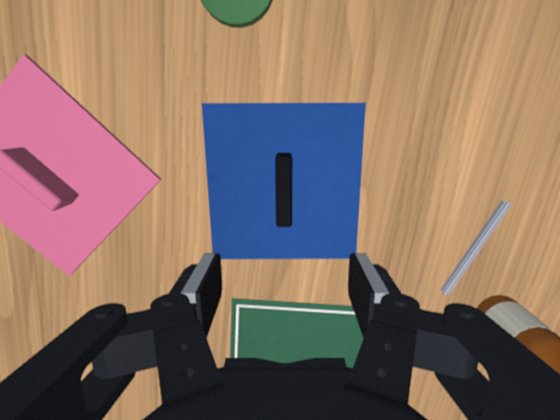

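The cover (203–365, 103–258) is centred between the jaws with its bar at (284,189), centre ≈ (0.472, 0.352), yaw 7.3°. Grasp the bar.

```bash
python3 -m inch '[{"hand":0.3,"tx":-0.01,"ty":0,"tz":-0.27,"rx":0,"ry":0,"rz":0},{"hand":0.3,"tx":0,"ty":0,"tz":-0.27,"rx":0,"ry":0,"rz":0},{"hand":0.3,"tx":0,"ty":0,"tz":-0.27,"rx":0,"ry":0,"rz":0},{"hand":0.3,"tx":0,"ty":0,"tz":-0.2,"rx":0,"ry":0,"rz":0},{"hand":0.3,"tx":0,"ty":0,"tz":-0.133,"rx":0,"ry":0,"rz":0},{"hand":1,"tx":0,"ty":0,"tz":0,"rx":0,"ry":0,"rz":0},{"hand":1,"tx":0,"ty":0,"tz":0,"rx":0,"ry":0,"rz":0},{"hand":1,"tx":0,"ty":0,"tz":0,"rx":0,"ry":0,"rz":0},{"hand":1,"tx":0,"ty":0,"tz":0,"rx":0,"ry":0,"rz":0},{"hand":1,"tx":0,"ty":0,"tz":0,"rx":0,"ry":0,"rz":0}]' 80 | tail -1; python3 -c "
from h import *
state()"
```

```text
grasp_force: 79.4
t23.6 tcp [0.4725 0.3523 0.0338] tooly deg 7.2 tilt [0.001 0.003] F [ 0.2 -0.9  5.8] w 0.0142 gf 79.4
```

```bash
python3 -m inch '[{"hand":1,"tx":0,"ty":0,"tz":0.25,"rx":0,"ry":0,"rz":0},{"hand":1,"tx":0,"ty":0,"tz":0.25,"rx":0,"ry":0,"rz":0},{"hand":1,"tx":0,"ty":0,"tz":0.25,"rx":0,"ry":0,"rz":-0.04},{"hand":1,"tx":0.02,"ty":-0.2,"tz":0.25,"rx":0,"ry":0,"rz":-0.04},{"hand":1,"tx":0.04,"ty":-0.25,"tz":0,"rx":0,"ry":0,"rz":-0.04},{"hand":1,"tx":0.04,"ty":-0.25,"tz":0,"rx":0,"ry":0,"rz":-0.021},{"hand":1,"tx":0.04,"ty":-0.25,"tz":0,"rx":0,"ry":0,"rz":0},{"hand":1,"tx":0.04,"ty":-0.25,"tz":0,"rx":0,"ry":0,"rz":0},{"hand":1,"tx":0.04,"ty":-0.25,"tz":0,"rx":0,"ry":0,"rz":0},{"hand":1,"tx":0.04,"ty":-0.25,"tz":0,"rx":0,"ry":0,"rz":0}]' | tail -1
python3 -m inch '[{"hand":1,"tx":0.04,"ty":-0.25,"tz":0,"rx":0,"ry":0,"rz":0},{"hand":1,"tx":0.04,"ty":-0.25,"tz":0,"rx":0,"ry":0,"rz":0},{"hand":1,"tx":0.04,"ty":-0.25,"tz":0,"rx":0,"ry":0,"rz":0},{"hand":1,"tx":0.04,"ty":-0.25,"tz":0,"rx":0,"ry":0,"rz":0},{"hand":1,"tx":0.04,"ty":-0.25,"tz":0,"rx":0,"ry":0,"rz":0},{"hand":1,"tx":0.04,"ty":-0.25,"tz":0,"rx":0,"ry":0,"rz":0},{"hand":1,"tx":0.02,"ty":-0.25,"tz":0,"rx":0,"ry":0,"rz":0},{"hand":1,"tx":0.02,"ty":-0.24,"tz":0,"rx":0,"ry":0,"rz":0},{"hand":1,"tx":0,"ty":0,"tz":0,"rx":0,"ry":0,"rz":0},{"hand":1,"tx":0,"ty":0,"tz":0,"rx":0,"ry":0,"rz":0}]' | tail -1
python3 -c "
from h import *
state();im,hsv,ray,pix=snap('wrist','w8');s=r.get_state()
for x in rects(cv2.inRange(hsv,np.array((105,120,50)),np.array((125,255,255))),ray,s['ee_pos'][2]-.0338+.011,300): print(x)
mk=cv2.inRange(hsv,np.array((0,0,0)),np.array((179,255,45)));mk[300:]=0
for x in rects(mk,ray,s['ee_pos'][2]-.0338+.041,300): print(x)"

```

```text
grasp_force: 78.5
grasp_force: 78.5
t26.1 tcp [ 0.5527 -0.2012  0.1824] tooly deg -5.5 tilt [0. 0.] F [ 0.3  0.4 -1.8] w 0.0140 gf 78.5
(285, 351, 'c', 547, -259, 'size', 25, 30, 'ang', 84.6)
(284, 185, 'c', 554, -179, 'size', 117, 158, 'ang', 84.6)
(329, 288, 'c', 571, -206, 'size', 11, 16, 'ang', 84.6)
(243, 288, 'c', 533, -203, 'size', 11, 17, 'ang', 84.6)
(282, 245, 'c', 554, -186, 'size', 48, 19, 'ang', 84.6)
```

```bash
python3 -m inch '[{"hand":1,"tx":0.008,"ty":0.006,"tz":-0.2,"rx":0,"ry":0,"rz":0},{"hand":1,"tx":0,"ty":0,"tz":-0.2,"rx":0,"ry":0,"rz":0},{"hand":1,"tx":0,"ty":0,"tz":-0.1,"rx":0,"ry":0,"rz":0},{"hand":1,"tx":0,"ty":0,"tz":0,"rx":0,"ry":0,"rz":0}]' | tail -1
python3 -c "
from h import *
state();im,hsv,ray,pix=snap('wrist','w9')"
```

```text
grasp_force: 78.5
t26.6 tcp [ 0.5538 -0.2001  0.1067] tooly deg -5.4 tilt [ 0.    -0.001] F [-0.2  0.1 -1.4] w 0.0139 gf 78.5
```

View pics/w9.png

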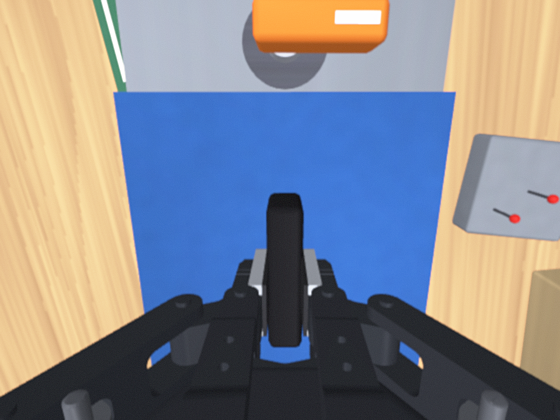

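The cover edge spans columns 115–455 (centre 285) against the case housing behind it. I'll measure the housing edges and the stud disc.

```bash
python3 -c "
from h import *
im,hsv,ray,pix=snap('wrist')
for row in (60,75,85):
    g=np.where((hsv[row,:,1]<70))[0]; g=g[(g>100)&(g<470)]; a,b=g[0],g[-1]
    c=(ray((a,row),.066)+ray((b,row),.066))*500; print(row,a,b,c.round(1),'len',np.linalg.norm(ray((a,row),.066)-ray((b,row),.066)).round(4))
row=110
bl=np.where(cv2.inRange(hsv[row:row+1],np.array((105,120,50)),np.array((125,255,255)))[0])[0];a,b=bl[0],bl[-1]
c=(ray((a,row),.084)+ray((b,row),.084))*500;print('cover',a,b,c.round(1),np.linalg.norm(ray((a,row),.084)-ray((b,row),.084)).round(4))
e=ray((285,92),.084)*1000;print('edge',e.round(1))
d=ray((285,49),.066)*1000;print('disc centre guess',d.round(1))
"
```

```text
60 109 444 [ 559.  -103.6] len 0.1686
75 113 443 [ 559.1 -110.7] len 0.1681
85 116 441 [ 558.9 -115.5] len 0.1669
cover 116 452 [ 560.5 -128.2] 0.1582
edge [ 561.8 -120.3]
disc centre guess [563.8 -99. ]
```

Within ~2 mm. Lower the cover in.

```bash
python3 -m inch '[{"hand":1,"tx":0,"ty":0,"tz":-0.04,"rx":0,"ry":0,"rz":0},{"hand":1,"tx":0,"ty":0,"tz":-0.03,"rx":0,"ry":0,"rz":0},{"hand":1,"tx":0,"ty":0,"tz":-0.015,"rx":0,"ry":0,"rz":0},{"hand":1,"tx":0,"ty":0,"tz":0,"rx":0,"ry":0,"rz":0}]' | tail -1
python3 -c "
from h import *
state()"
```

```text
grasp_force: 78.5
t27.2 tcp [ 0.5539 -0.2007  0.0942] tooly deg -5.5 tilt [ 0. -0.] F [-0.2 -0.2 -1.9] w 0.0142 gf 78.5
```

Seated with no resistance. Release, rise, and turn the tool over stud b.

```bash
python3 -m inch '[{"hand":0.5,"tx":0,"ty":0,"tz":0,"rx":0,"ry":0,"rz":0},{"hand":0.5,"tx":0,"ty":0,"tz":0,"rx":0,"ry":0,"rz":0},{"hand":0.4,"tx":0,"ty":0,"tz":0,"rx":0,"ry":0,"rz":0},{"hand":0.3,"tx":0,"ty":0,"tz":0.25,"rx":0,"ry":0,"rz":0},{"hand":0.3,"tx":0,"ty":0,"tz":0.25,"rx":0,"ry":0,"rz":0},{"hand":0.3,"tx":0,"ty":0,"tz":0.25,"rx":0,"ry":0,"rz":0.1},{"hand":0.3,"tx":0.01,"ty":0.1,"tz":0,"rx":0,"ry":0,"rz":0.11},{"hand":0.3,"tx":0.01,"ty":0.1,"tz":0,"rx":0,"ry":0,"rz":0.11},{"hand":0.3,"tx":0.01,"ty":0.1,"tz":0,"rx":0,"ry":0,"rz":0.11},{"hand":0.3,"tx":0.01,"ty":0.1,"tz":0,"rx":0,"ry":0,"rz":0.11}]' | tail -1
python3 -m inch '[{"hand":0.3,"tx":0.01,"ty":0.1,"tz":0,"rx":0,"ry":0,"rz":0.11},{"hand":0.3,"tx":0.01,"ty":0.1,"tz":0,"rx":0,"ry":0,"rz":0.11},{"hand":0.3,"tx":0.005,"ty":0.1,"tz":0,"rx":0,"ry":0,"rz":0.11},{"hand":0.3,"tx":0,"ty":0,"tz":0,"rx":0,"ry":0,"rz":0.11},{"hand":0.3,"tx":0,"ty":0,"tz":0,"rx":0,"ry":0,"rz":0.02},{"hand":0.3,"tx":0,"ty":0,"tz":0,"rx":0,"ry":0,"rz":0},{"hand":0.3,"tx":0,"ty":0,"tz":0,"rx":0,"ry":0,"rz":0}]' | tail -1
python3 -c "
from h import *
state();im,hsv,ray,pix=snap('wrist','w10');state()
for x in rects(cv2.inRange(hsv,np.array((5,150,100)),np.array((15,255,255))),ray,.111,60): print(x)
"
```

```text
grasp_force: 0.0
grasp_force: 0.0
t29.3 tcp [ 0.5637 -0.0958  0.2068] tooly deg 84.4 tilt [0. 0.] F [-0.4  0.4  0.4] w 0.0598 gf 0.0
t29.4 tcp [ 0.5636 -0.0958  0.2068] tooly deg 84.4 tilt [0. 0.] F [0.3 0.7 0.5] w 0.0595 gf 0.0
(284, 224, 'c', 573, -97, 'size', 15, 52, 'ang', 84.9)
(15, 193, 'c', 531, -290, 'size', 26, 55, 'ang', 70.6)
```

View pics/w10.png

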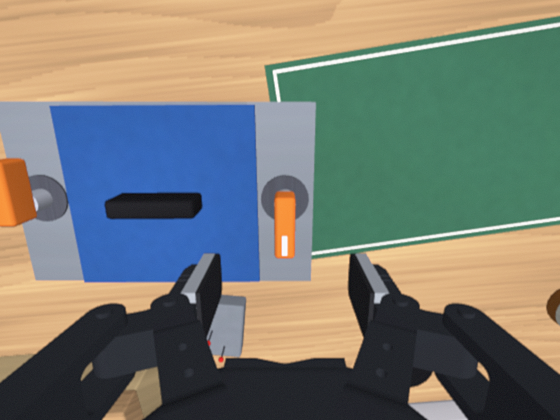

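Cover seated flat. Stud b's bar spans (275–296, 193–258), centred between the jaws, axis ≈ (0.562, -0.096). Descend and pinch it.

```bash
python3 -m inch '[{"hand":0.3,"tx":-0.011,"ty":0,"tz":-0.27,"rx":0,"ry":0,"rz":0},{"hand":0.3,"tx":0,"ty":0,"tz":-0.27,"rx":0,"ry":0,"rz":0},{"hand":0.3,"tx":0,"ty":0,"tz":-0.172,"rx":0,"ry":0,"rz":0},{"hand":0.3,"tx":0,"ty":0,"tz":0,"rx":0,"ry":0,"rz":0},{"hand":1,"tx":0,"ty":0,"tz":0,"rx":0,"ry":0,"rz":0},{"hand":1,"tx":0,"ty":0,"tz":0,"rx":0,"ry":0,"rz":0},{"hand":1,"tx":0,"ty":0,"tz":0,"rx":0,"ry":0,"rz":0},{"hand":1,"tx":0,"ty":0,"tz":0,"rx":0,"ry":0,"rz":0},{"hand":1,"tx":0,"ty":0,"tz":0,"rx":0,"ry":0,"rz":0}]' 80| tail -1
python3 -c "
from h import *
state()"
python3 -m inch '[{"hand":1,"tx":0,"ty":0,"tz":-0.04,"rx":0,"ry":0,"rz":0},{"hand":1,"tx":0,"ty":0,"tz":-0.045,"rx":0,"ry":0,"rz":0},{"hand":1,"tx":0,"ty":0,"tz":0,"rx":0,"ry":0,"rz":0}]'| tail -1
python3 -c "
from h import *
state()"
```

```text
grasp_force: 81.5
t30.5 tcp [ 0.5624 -0.0958  0.1006] tooly deg 84.5 tilt [-0.001 -0.   ] F [ 1.7 -1.2  5. ] w 0.0144 gf 81.5
grasp_force: 82.5
t30.9 tcp [ 0.5625 -0.0958  0.0884] tooly deg 84.5 tilt [-0.002 -0.   ] F [-1.5 -1.2 11.2] w 0.0142 gf 82.5
```

```bash
python3 -m inch '[{"hand":1,"tx":0,"ty":0,"tz":-0.012,"rx":0,"ry":0,"rz":0},{"hand":1,"tx":0,"ty":0,"tz":0,"rx":0,"ry":0,"rz":-0.08},{"hand":1,"tx":0,"ty":0,"tz":0,"rx":0,"ry":0,"rz":-0.08},{"hand":1,"tx":0,"ty":0,"tz":0,"rx":0,"ry":0,"rz":0}]'| tail -1
python3 -c "
from h import *
state();print(r.get_state()['moment'])"
```

```text
grasp_force: 85.0
t31.4 tcp [ 0.5628 -0.0957  0.0882] tooly deg 70.0 tilt [-0.003  0.   ] F [-9.   2.2 30.5] w 0.0140 gf 85.0
[ 0.45226517  1.7519411  -0.06945749]
```

```bash
python3 -m inch '[{"hand":1,"tx":0,"ty":0,"tz":0.008,"rx":0,"ry":0,"rz":-0.08},{"hand":1,"tx":0,"ty":0,"tz":0,"rx":0,"ry":0,"rz":-0.08},{"hand":1,"tx":0,"ty":0,"tz":0,"rx":0,"ry":0,"rz":-0.08},{"hand":1,"tx":0,"ty":0,"tz":0,"rx":0,"ry":0,"rz":-0.08},{"hand":1,"tx":0,"ty":0,"tz":0,"rx":0,"ry":0,"rz":-0.08}]'| tail -1
python3 -c "
from h import *
state();print(r.get_state()['moment'])"
```

```text
grasp_force: 83.2
t32.0 tcp [ 0.563  -0.0953  0.0883] tooly deg 33.9 tilt [-0.001  0.003] F [-1.5  4.7 17.6] w 0.0142 gf 83.2
[0.87006883 0.14087808 0.03303466]
```

```bash
python3 -m inch '[{"hand":1,"tx":0,"ty":0,"tz":0,"rx":0,"ry":0,"rz":-0.08},{"hand":1,"tx":0,"ty":0,"tz":0,"rx":0,"ry":0,"rz":-0.08},{"hand":1,"tx":0,"ty":0,"tz":0,"rx":0,"ry":0,"rz":-0.08},{"hand":1,"tx":0,"ty":0,"tz":0,"rx":0,"ry":0,"rz":-0.08},{"hand":1,"tx":0,"ty":0,"tz":0,"rx":0,"ry":0,"rz":-0.08},{"hand":1,"tx":0,"ty":0,"tz":0,"rx":0,"ry":0,"rz":-0.05},{"hand":1,"tx":0,"ty":0,"tz":0,"rx":0,"ry":0,"rz":0}]'| tail -1
python3 -c "
from h import *
state();print(r.get_state()['moment'])"
```

```text
grasp_force: 82.8
t32.9 tcp [ 0.5635 -0.0951  0.0883] tooly deg -6.4 tilt [0.001 0.004] F [ 3.4  5.5 13.9] w 0.0139 gf 82.8
[ 0.98807896 -0.58919087 -0.06472484]
```

```bash
python3 -m inch '[{"hand":0.6,"tx":0,"ty":0,"tz":0,"rx":0,"ry":0,"rz":0},{"hand":0.5,"tx":0,"ty":0,"tz":0,"rx":0,"ry":0,"rz":0},{"hand":0.4,"tx":0,"ty":0,"tz":0,"rx":0,"ry":0,"rz":0},{"hand":0.3,"tx":0,"ty":0,"tz":0.25,"rx":0,"ry":0,"rz":0},{"hand":0.3,"tx":0,"ty":0,"tz":0.25,"rx":0,"ry":0,"rz":0},{"hand":0.3,"tx":0,"ty":0,"tz":0.25,"rx":0,"ry":0,"rz":0.1},{"hand":0.3,"tx":-0.016,"ty":-0.17,"tz":0.04,"rx":0,"ry":0,"rz":0.11},{"hand":0.3,"tx":-0.016,"ty":-0.17,"tz":0,"rx":0,"ry":0,"rz":0.11},{"hand":0.3,"tx":-0.016,"ty":-0.17,"tz":0,"rx":0,"ry":0,"rz":0.11},{"hand":0.3,"tx":-0.016,"ty":-0.17,"tz":0,"rx":0,"ry":0,"rz":0.11}]' | tail -1
python3 -m inch '[{"hand":0.3,"tx":-0.016,"ty":-0.17,"tz":0,"rx":0,"ry":0,"rz":0.11},{"hand":0.3,"tx":-0.016,"ty":-0.17,"tz":0,"rx":0,"ry":0,"rz":0.11},{"hand":0.3,"tx":-0.016,"ty":-0.17,"tz":0,"rx":0,"ry":0,"rz":0.11},{"hand":0.3,"tx":-0.02,"ty":-0.21,"tz":0,"rx":0,"ry":0,"rz":0.11},{"hand":0.3,"tx":0,"ty":0,"tz":0,"rx":0,"ry":0,"rz":0.031},{"hand":0.3,"tx":0,"ty":0,"tz":0,"rx":0,"ry":0,"rz":0},{"hand":0.3,"tx":0,"ty":0,"tz":0,"rx":0,"ry":0,"rz":0}]' | tail -1
python3 -c "
from h import *
state();im,hsv,ray,pix=snap('wrist','w11');state()
for x in rects(cv2.inRange(hsv,np.array((5,150,100)),np.array((15,255,255))),ray,.111,60): print(x)
"
```

```text
grasp_force: 0.0
grasp_force: 0.0
t35.0 tcp [ 0.5422 -0.3054  0.205 ] tooly deg 84.6 tilt [0. 0.] F [-1.   0.6 -0.5] w 0.0599 gf 0.0
t35.0 tcp [ 0.5423 -0.3053  0.2051] tooly deg 84.6 tilt [0. 0.] F [ 0.4 -0.5 -0.3] w 0.0599 gf 0.0
(528, 209, 'c', 555, -126, 'size', 51, 19, 'ang', 83.3)
(283, 193, 'c', 527, -306, 'size', 16, 50, 'ang', 84.0)
```

View pics/w11.png

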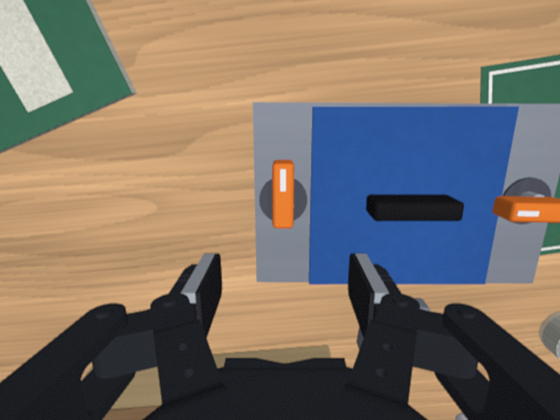

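Stud b now points inward over the cover (nose at 495,208). Stud a's bar at (283,193) is centred between the jaws. Same procedure.

```bash
python3 -m inch '[{"hand":0.3,"tx":-0.003,"ty":-0.004,"tz":-0.27,"rx":0,"ry":0,"rz":0},{"hand":0.3,"tx":0,"ty":0,"tz":-0.27,"rx":0,"ry":0,"rz":0},{"hand":0.3,"tx":0,"ty":0,"tz":-0.16,"rx":0,"ry":0,"rz":0},{"hand":0.3,"tx":0,"ty":0,"tz":0,"rx":0,"ry":0,"rz":0},{"hand":1,"tx":0,"ty":0,"tz":0,"rx":0,"ry":0,"rz":0},{"hand":1,"tx":0,"ty":0,"tz":0,"rx":0,"ry":0,"rz":0},{"hand":1,"tx":0,"ty":0,"tz":0,"rx":0,"ry":0,"rz":0},{"hand":1,"tx":0,"ty":0,"tz":0,"rx":0,"ry":0,"rz":0},{"hand":1,"tx":0,"ty":0,"tz":0,"rx":0,"ry":0,"rz":0}]' 80| tail -1
python3 -c "
from h import *
state()"
python3 -m inch '[{"hand":1,"tx":0,"ty":0,"tz":-0.04,"rx":0,"ry":0,"rz":0},{"hand":1,"tx":0,"ty":0,"tz":-0.046,"rx":0,"ry":0,"rz":0},{"hand":1,"tx":0,"ty":0,"tz":-0.003,"rx":0,"ry":0,"rz":0},{"hand":1,"tx":0,"ty":0,"tz":0,"rx":0,"ry":0,"rz":0}]'| tail -1
python3 -c "
from h import *
state()"
```

```text
grasp_force: 81.4
t36.2 tcp [ 0.5421 -0.3067  0.1008] tooly deg 84.6 tilt [-0.001 -0.001] F [ 1.1 -3.3  4.7] w 0.0138 gf 81.4
grasp_force: 83.1
t36.7 tcp [ 0.5423 -0.3067  0.0885] tooly deg 84.6 tilt [-0.002 -0.001] F [-3.9 -1.  16.2] w 0.0139 gf 83.1
```

```bash
python3 -m inch '[{"hand":1,"tx":0,"ty":0,"tz":0,"rx":0,"ry":0,"rz":-0.08},{"hand":1,"tx":0,"ty":0,"tz":0,"rx":0,"ry":0,"rz":-0.08},{"hand":1,"tx":0,"ty":0,"tz":0,"rx":0,"ry":0,"rz":-0.08},{"hand":1,"tx":0,"ty":0,"tz":0,"rx":0,"ry":0,"rz":-0.08},{"hand":1,"tx":0,"ty":0,"tz":0,"rx":0,"ry":0,"rz":-0.08},{"hand":1,"tx":0,"ty":0,"tz":0,"rx":0,"ry":0,"rz":-0.08}]'| tail -1
python3 -c "
from h import *
state()"
python3 -m inch '[{"hand":1,"tx":0,"ty":0,"tz":0,"rx":0,"ry":0,"rz":-0.08},{"hand":1,"tx":0,"ty":0,"tz":0,"rx":0,"ry":0,"rz":-0.08},{"hand":1,"tx":0,"ty":0,"tz":0,"rx":0,"ry":0,"rz":-0.08},{"hand":1,"tx":0,"ty":0,"tz":0,"rx":0,"ry":0,"rz":-0.08},{"hand":1,"tx":0,"ty":0,"tz":0,"rx":0,"ry":0,"rz":-0.08},{"hand":1,"tx":0,"ty":0,"tz":0,"rx":0,"ry":0,"rz":-0.08},{"hand":1,"tx":0,"ty":0,"tz":0,"rx":0,"ry":0,"rz":-0.06},{"hand":1,"tx":0,"ty":0,"tz":0,"rx":0,"ry":0,"rz":0}]'| tail -1
python3 -c "
from h import *
state()"
```

```text
grasp_force: 83.0
t37.4 tcp [ 0.5423 -0.3067  0.0886] tooly deg 41.2 tilt [-0.002  0.001] F [-3.1  0.7 17.1] w 0.0135 gf 83.0
grasp_force: 82.9
t38.4 tcp [ 0.5425 -0.3067  0.0886] tooly deg -7.2 tilt [-0.001  0.003] F [-2.   0.1 15.4] w 0.0137 gf 82.9
```

```bash
python3 -m inch '[{"hand":0.6,"tx":0,"ty":0,"tz":0,"rx":0,"ry":0,"rz":0},{"hand":0.5,"tx":0,"ty":0,"tz":0,"rx":0,"ry":0,"rz":0},{"hand":0.4,"tx":0,"ty":0,"tz":0,"rx":0,"ry":0,"rz":0},{"hand":0.3,"tx":0,"ty":0,"tz":0.25,"rx":0,"ry":0,"rz":0},{"hand":0.3,"tx":0,"ty":0,"tz":0.25,"rx":0,"ry":0,"rz":0},{"hand":0.3,"tx":0,"ty":0.2,"tz":0.25,"rx":0,"ry":0,"rz":0.02},{"hand":0.3,"tx":0,"ty":0.25,"tz":0.25,"rx":0,"ry":0,"rz":0},{"hand":0.3,"tx":0,"ty":0.3,"tz":0.25,"rx":0,"ry":0,"rz":0},{"hand":0.3,"tx":0,"ty":0.15,"tz":0,"rx":0,"ry":0,"rz":0},{"hand":0.3,"tx":0,"ty":0,"tz":0,"rx":0,"ry":0,"rz":0}]' | tail -1
python3 -c "
from h import *
state();im,hsv,ray,pix=snap('wrist','w12');state()
for x in rects(cv2.inRange(hsv,np.array((5,150,100)),np.array((15,255,255))),ray,.1055,60): print(x)
im,hsv,ray,pix=snap('top','top2')
for x in rects(cv2.inRange(hsv,np.array((60,80,20)),np.array((90,255,120))),ray,0,300): print('mat',x)
g=cv2.findContours(cv2.inRange(hsv,np.array((60,80,20)),np.array((90,255,120))),0,1)[0]
g=[c for c in g if cv2.contourArea(c)>1000 and 200<c[:,0,0].mean()<380]
for c in g:
  a=cv2.approxPolyDP(c,4,True)[:,0]; print([(tuple(p),(ray(p,0)*1000).round()) for p in a])
"
```

```text
grasp_force: 0.0
t39.7 tcp [ 0.5417 -0.1701  0.2737] tooly deg -5.3 tilt [ 0.    -0.001] F [ 0.4 -0.6 -0.3] w 0.0598 gf 0.0
t39.7 tcp [ 0.5416 -0.1712  0.2733] tooly deg -5.3 tilt [ 0.    -0.002] F [ 0.6 -0.2 -0.5] w 0.0598 gf 0.0
(297, 298, 'c', 544, -289, 'size', 58, 16, 'ang', 83.1)
(300, 123, 'c', 561, -109, 'size', 48, 16, 'ang', 83.3)
mat (460, 250, 'c', 397, -569, 'size', 144, 204, 'ang', 16.5)
mat (275, 202, 'c', 544, 58, 'size', 184, 280, 'ang', 3.2)
[((np.int32(315), np.int32(175)), array([640., -72.])), ((np.int32(235), np.int32(177)), array([625., 201.])), ((np.int32(236), np.int32(229)), array([448., 192.])), ((np.int32(318), np.int32(227)), array([462., -86.])), ((np.int32(318), np.int32(221)), array([482., -85.])), ((np.int32(310), np.int32(219)), array([488., -58.]))]
```

View pics/w12.png

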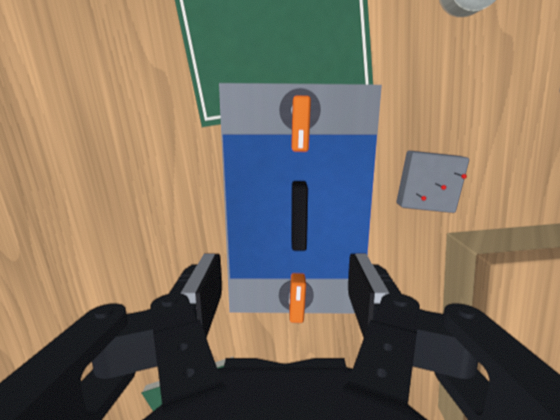

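Both studs point inward over the cover (noses at (300,148) and (298,278)). The mat centre is ≈ (0.544, 0.058), yaw +3.1°. Now go behind the case's -y end face with jaws half open, straddling the stud.

```bash
python3 -m inch '[{"hand":0.3,"tx":-0.005,"ty":-0.25,"tz":0,"rx":0,"ry":0,"rz":0},{"hand":0.3,"tx":-0.005,"ty":-0.25,"tz":0,"rx":0,"ry":0,"rz":0},{"hand":0.3,"tx":-0.005,"ty":-0.25,"tz":0,"rx":0,"ry":0,"rz":0},{"hand":0.3,"tx":-0.005,"ty":-0.25,"tz":0,"rx":0,"ry":0,"rz":0},{"hand":0.3,"tx":-0.005,"ty":-0.25,"tz":0,"rx":0,"ry":0,"rz":0},{"hand":0.3,"tx":0,"ty":-0.15,"tz":0,"rx":0,"ry":0,"rz":0},{"hand":0.3,"tx":0,"ty":0,"tz":-0.3,"rx":0,"ry":0,"rz":0},{"hand":0.3,"tx":0,"ty":0,"tz":-0.3,"rx":0,"ry":0,"rz":0},{"hand":0.3,"tx":0,"ty":0,"tz":-0.3,"rx":0,"ry":0,"rz":0}]'|tail -1
python3 -c "
from h import *
state()"
python3 -m inch '[{"hand":0.3,"tx":0,"ty":0,"tz":-0.3,"rx":0,"ry":0,"rz":0},{"hand":0.3,"tx":0,"ty":0,"tz":-0.28,"rx":0,"ry":0,"rz":0},{"hand":0.3,"tx":0,"ty":0,"tz":0,"rx":0,"ry":0,"rz":0},{"hand":0.3,"tx":0,"ty":0,"tz":0,"rx":0,"ry":0,"rz":0}]'|tail -1
python3 -c "
from h import *
state()"
```

```text
grasp_force: 0.0
t40.9 tcp [ 0.5369 -0.3823  0.1364] tooly deg -5.5 tilt [ 0.001 -0.002] F [ 0.3 -0.3  0.3] w 0.0599 gf 0.0
grasp_force: 0.0
t41.4 tcp [ 0.5382 -0.3823  0.0536] tooly deg -5.4 tilt [-0.001  0.001] F [0.1 0.  0.5] w 0.0598 gf 0.0
```

```bash
python3 -m inch '[{"hand":0.3,"tx":0.01,"ty":0.08,"tz":-0.035,"rx":0,"ry":0,"rz":0},{"hand":0.3,"tx":0.005,"ty":0.08,"tz":0,"rx":0,"ry":0,"rz":0},{"hand":0.3,"tx":0,"ty":0.07,"tz":0,"rx":0,"ry":0,"rz":0},{"hand":0.3,"tx":0,"ty":0.05,"tz":0,"rx":0,"ry":0,"rz":0},{"hand":0.3,"tx":0,"ty":0.06,"tz":0,"rx":0,"ry":0,"rz":0},{"hand":0.3,"tx":0,"ty":0.06,"tz":0,"rx":0,"ry":0,"rz":0},{"hand":0.3,"tx":0,"ty":0.06,"tz":0,"rx":0,"ry":0,"rz":0.01},{"hand":0.3,"tx":0,"ty":0.06,"tz":0,"rx":0,"ry":0,"rz":0.01}]'|tail -1
python3 -c "
from h import *
state();im,hsv,ray,pix=snap('wrist','w13')
im,hsv,ray,pix=snap('top')
for x in rects(cv2.inRange(hsv,np.array((105,120,50)),np.array((125,255,255))),ray,.071,300): print('cover',x)
"
```

```text
grasp_force: 2.6
t42.4 tcp [ 0.5405 -0.3034  0.0475] tooly deg -3.6 tilt [-0.001  0.001] F [ 1.1 -4.9 -0.2] w 0.0600 gf 2.6
cover (342, 200, 'c', 551, -160, 'size', 160, 152, 'ang', 86.3)
```

```bash
python3 -m inch '[{"hand":0.3,"tx":0.004,"ty":0.08,"tz":0,"rx":0,"ry":0,"rz":0.005},{"hand":0.3,"tx":0.004,"ty":0.08,"tz":0,"rx":0,"ry":0,"rz":0.005},{"hand":0.3,"tx":0.004,"ty":0.08,"tz":0,"rx":0,"ry":0,"rz":0.005},{"hand":0.3,"tx":0.004,"ty":0.08,"tz":0,"rx":0,"ry":0,"rz":0.005},{"hand":0.3,"tx":0.004,"ty":0.08,"tz":0,"rx":0,"ry":0,"rz":0.005},{"hand":0.3,"tx":0.004,"ty":0.08,"tz":0,"rx":0,"ry":0,"rz":0.005},{"hand":0.3,"tx":0.004,"ty":0.08,"tz":0,"rx":0,"ry":0,"rz":0.005},{"hand":0.3,"tx":0.004,"ty":0.08,"tz":0,"rx":0,"ry":0,"rz":0.005},{"hand":0.3,"tx":0.004,"ty":0.08,"tz":0,"rx":0,"ry":0,"rz":0.005},{"hand":0.3,"tx":0.004,"ty":0.07,"tz":0,"rx":0,"ry":0,"rz":0.005}]'|tail -1
python3 -c "
from h import *
state()
im,hsv,ray,pix=snap('top')
for x in rects(cv2.inRange(hsv,np.array((105,120,50)),np.array((125,255,255))),ray,.071,300): print('cover',x)
"
```

```text
grasp_force: 2.9
t43.8 tcp [ 0.5465 -0.185   0.0474] tooly deg 0.9 tilt [-0.001  0.001] F [ 0.2 -6.1  1.6] w 0.0595 gf 2.9
cover (306, 200, 'c', 545, -45, 'size', 154, 160, 'ang', 1.5)
```

```bash
python3 -m inch '[{"hand":0.3,"tx":0.004,"ty":0.08,"tz":0,"rx":0,"ry":0,"rz":0.003},{"hand":0.3,"tx":0.004,"ty":0.08,"tz":0,"rx":0,"ry":0,"rz":0.003},{"hand":0.3,"tx":0.004,"ty":0.08,"tz":0,"rx":0,"ry":0,"rz":0.003},{"hand":0.3,"tx":0.004,"ty":0.08,"tz":0,"rx":0,"ry":0,"rz":0.003},{"hand":0.3,"tx":0.004,"ty":0.08,"tz":0,"rx":0,"ry":0,"rz":0.003},{"hand":0.3,"tx":0.004,"ty":0.08,"tz":0,"rx":0,"ry":0,"rz":0.003},{"hand":0.3,"tx":0.004,"ty":0.08,"tz":0,"rx":0,"ry":0,"rz":0.003},{"hand":0.3,"tx":0,"ty":0.06,"tz":0,"rx":0,"ry":0,"rz":0},{"hand":0.3,"tx":0,"ty":0.04,"tz":0,"rx":0,"ry":0,"rz":0},{"hand":0.3,"tx":0,"ty":0,"tz":0,"rx":0,"ry":0,"rz":0}]'|tail -1
python3 -c "
from h import *
state()
im,hsv,ray,pix=snap('top')
for x in rects(cv2.inRange(hsv,np.array((105,120,50)),np.array((125,255,255))),ray,.071,300): print('cover',x)
"
```

```text
grasp_force: 0.0
t45.0 tcp [ 0.5505 -0.0857  0.0471] tooly deg 2.8 tilt [ 0. -0.] F [-0.4  0.1 -0.2] w 0.0595 gf 0.0
cover (276, 199, 'c', 545, 56, 'size', 155, 159, 'ang', 3.4)
```

On target (0.545, 0.056, 3.4°). Back off, rise, and take a final look.

```bash
python3 -m inch '[{"hand":0.3,"tx":0,"ty":-0.15,"tz":0,"rx":0,"ry":0,"rz":0},{"hand":0.3,"tx":0,"ty":-0.25,"tz":0,"rx":0,"ry":0,"rz":0},{"hand":0.3,"tx":0,"ty":-0.25,"tz":0.1,"rx":0,"ry":0,"rz":0},{"hand":0.3,"tx":0,"ty":0,"tz":0.3,"rx":0,"ry":0,"rz":0},{"hand":0.3,"tx":0,"ty":0,"tz":0.3,"rx":0,"ry":0,"rz":0},{"hand":0.3,"tx":0,"ty":0.1,"tz":0.3,"rx":0,"ry":0,"rz":0},{"hand":0.3,"tx":0,"ty":0.2,"tz":0.3,"rx":0,"ry":0,"rz":0},{"hand":0.3,"tx":0,"ty":0.2,"tz":0.3,"rx":0,"ry":0,"rz":0},{"hand":0.3,"tx":0,"ty":0.15,"tz":0,"rx":0,"ry":0,"rz":0},{"hand":0.3,"tx":0,"ty":0,"tz":0,"rx":0,"ry":0,"rz":0}]'|tail -1
python3 -c "
from h import *
state();im,hsv,ray,pix=snap('wrist','w14')
for x in rects(cv2.inRange(hsv,np.array((5,150,100)),np.array((15,255,255))),ray,.1055,60): print(x)
im2=snap('scene')[0]; a=im2[100:310,150:430]
cv2.imwrite('pics/fin.png',np.hstack([cv2.resize(im,(400,300)),cv2.resize(a,(400,300))])[:,:,::-1])"
```

```text
grasp_force: 0.0
t46.4 tcp [ 0.5504 -0.0848  0.2872] tooly deg 2.9 tilt [0. 0.] F [-0.4  0.  -0.3] w 0.0598 gf 0.0
(283, 139, 'c', 546, -37, 'size', 15, 49, 'ang', 0.3)
```

View pics/fin.png

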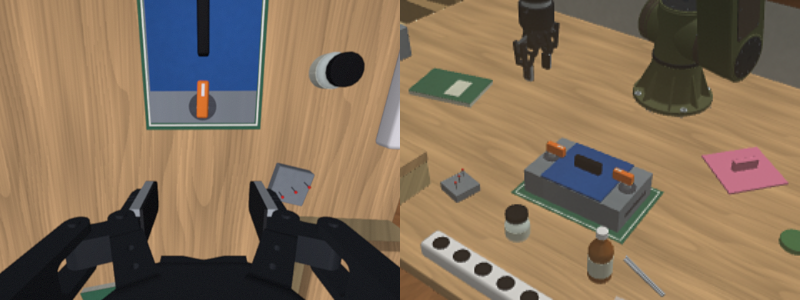

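The case lies squarely within the mat outline, with both studs inward over the seated cover and the bystanders where they were.

```bash
python3 -c "
from station import r
print(r.hand_in())"
```

```text
the job is handed in; nothing more can be done
None
```

The job is handed in: all three blocks found are standing in the case, the cover is seated with both studs turned inward over it, and the case lies squarely on the mat at about 46 s; hand-in returned no verdict, and the studs' locked height was judged only by eye.

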